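# Draw the jar carrier out of its dock and hold it up level

## Robot

A 6-joint arm with a two-finger parallel gripper is mounted at the origin on the work surface. World frame = base frame: x ahead of the robot, y to its left, z up, the work surface at z = 0. Lengths are in m, angles in rad, forces in N, time in s.
With the tool pointing down it reaches from about 0.3 to 0.85 m from the base axis. Payload 5.4 kg.
Tool frame: the origin (TCP) lies midway between the tips of the shut fingers; the grasp point (between the pads) lies 19 mm behind it; z points along the fingers, y is the line along which they close (so a half turn about z gives the same grasp; the last joint's range is limited). The gripper opens to 85 mm and grips with 20 to 120 N. Pads are 22 mm wide; open, the fingers measure 114 mm over their backs; the gripper's body (76 mm by 85 mm) begins 54 mm behind the grasp point. The pads swing forward as they close: fully open they stand 13 mm farther back than shut.
Start: joints at [-1.369, 0.158, 1.597, -0, 1.386, -0.21], TCP at [0.23, -0.527, 0.231] pointing down, gripper open.
Joint ranges: [-2.91, 2.91], [-0.94, 2.29], [0.18, 2.7], [-1.29, 4.43], [0.17, 2.64], [-3, 3]. Speed limits (rad/s): [2.57, 2.57, 3.14, 3.14, 3.14, 3.14].

## Interface

Orientations are given as a 3x3 rotation matrix whose columns are the frame's x, y, z axes.
In Python, from station import state, vision, job gives the robot as it stands.
- The arm moves only by the tool play_rows, never from a script. Its argument "increments" is a list that holds one entry, the list of rows, each a list of 7 numbers: the turn, a rotation vector about the tool's x, y, z in units of 5 degrees (1.0 is 5 degrees), then the shift along the tool's x, y, z in units of 50 mm (1.0 is 50 mm), then the opening, from -1 (shut) to 1 (fully open). A call has exactly 8 rows; each row shifts and turns the commanded pose from where the row before left it, along the tool's axes as they then stand; what a row does not reach is not made up. A row lasts 1/10 s, in which the tool goes at most 50 mm and 8.59 degrees, less where a joint would pass 70% of its speed; a pose out of reach is approached as far as the arm can. A call is refused whole if a number of a shift passes 1 or a number of a turn 1, either way. A call with a gripper value outside its range is refused whole. The fingers move at their own pace and stop on an object; the grip force is fixed at half the most. Time passes only in rows, so rows that do not move let the fingers close, or fill a call up. It gives the time, the measured TCP pose, the force, the opening and the grip force at its end, in the units of the state.
- state(): the state, without advancing time (a new reading comes with each control period).
- vision.capture(name): name is "side" or "top"; returns the picture (420x560x3 uint8, blue, green, red); there is no depth.
- vision.camera_info(name): a dict with "K" (3x3 intrinsics, pixels), "view" (4x4, takes a point from world to camera coordinates). Camera axes: x right, y down, z forward; pixel columns grow to the right and rows downward; lengths in m; the calibration is good to about 2 mm. A picture is of the moment at which its call begins. camera_info takes no time and is no camera call.
- job.close_job(): hands the job in; it is judged then, once.
The state is a dict: "time": time; "joint_positions": joint angles; "joint_velocities": joint speeds; "joint_torque": joint torques, N m; "tcp_pos": TCP position; "eef_rot": TCP orientation; "force": force on the tool from outside, world axes, zero at the start; "torque": the same for the moment, N m; "opening": finger opening in m; "gripper_force": force on a finger pad.
Only numpy, scipy, OpenCV 4.12 (cv2) and the standard library are available. Lean on these libraries where they do the work, as an engineer would, in place of code of your own. Each camera call takes 0.05 s, during which the arm holds its last target. There are 200 camera calls.

## Task

Take the blue two-jar sample carrier by its yellow grip, draw it out of its dock towards the open end until it is clear of the overhanging lips, then lift it straight up with both jars in it. Finish while still holding it in the air, steady and level, its underside about 12 cm above the table and touching nothing but the gripper and its own jars. Don't tip the carrier on the way, and leave everything else on the table where it stands.

Things in the scene. Friction and masses are not known exactly. Their poses are not given: they have to be found in the camera images.
- carrier_grip (a point): Centre of the yellow grip of the blue jar carrier: an upright block 14 mm thick (x), 70 mm long (y), 40 mm tall, on a steel stem amid the carrier, to be grasped from above across its 14 mm. The point lies 132 mm above the carrier's underside, 20 mm below the grip's top. x runs along the dock's lane, y along the row of two jars, z up.
- carrier: The loose blue carrier, 0.35 kg (about 0.75 kg with jars). Origin: centre of its underside, axes as the grip's. Base plate 90 mm (x) by 204 mm (y) by 6 mm; two square pockets, walls up to 34 mm above the underside, centred 50 mm either side of the stem. Jar tops reach 101 mm above the underside.
- dock: Fixed metal dock on the table. x runs along its lane; -x is the open end, roughly facing the robot. Origin: at table height, on the lane's middle line. The carrier stands on its floor plate, 4 mm thick, x = -165 to +85 mm. Side walls 18 mm high; lane 210 mm wide (carrier has 3 mm play each side); back wall's inner face at x = +79 mm. Carrier's centre starts at x = 0 to +30 mm.
- lip_front (a point): Point on the dock's middle line (x = -25 mm, 14 mm above the table) level with the front ends of the two lips. From here back to the back wall a lip on each side reaches 12.5 mm inwards, 4 mm above the carrier's base plate: it cannot be lifted there. It is free once its centre is beyond dock x = -70 mm, still on the floor plate; nothing stops it ahead.
- jar_dark: Closed blue-black jar with blank pale label and black screw cap, 60 mm diameter, 95 mm tall, standing loose in one pocket of the carrier (which pocket varies); the heavier jar, about 0.26 kg. Origin: centre of its underside.
- jar_pale: Closed off-white jar with blank pale label and black screw cap, 60 mm diameter, 95 mm tall, standing loose in the other pocket of the carrier; the lighter jar, about 0.14 kg. Origin: centre of its underside.
- tall_dark: Bystander: larger dark jar with blank pale label, 72 mm diameter, 115 mm tall, standing on the table beside the dock. Origin: centre of its underside.
- tall_pale: Bystander: larger off-white jar, 72 mm diameter, 115 mm tall, beside the dock on the other side. Origin: centre of its underside.
- spare_cap: Bystander: black screw cap, 68 mm diameter, 18 mm tall, lying to the robot's right. Origin: centre of its underside.
- spatula: Bystander: spatula lying to the robot's right. Origin: under its middle.
- bowl: Bystander: steel bowl, 140 mm across, 55 mm high, to the robot's left. Origin: centre of its underside.
- beaker: Bystander: white plastic beaker, 70 mm across, 90 mm high, to the robot's left. Origin: centre of its underside.

How it is judged:
By the outcome, as a careful person would: the job done as asked, in the order asked, and still so for the second after the job is handed in, while the arm keeps its last pose, push and grip.
It also fails if it takes over 38 s, if anything falls off the work surface, if the arm or the gripper's body presses on something with over 40 N, if the wrist force passes 120 N, or if a joint passes its speed limit or range.

## Working session

There is one attempt and no reset: what is moved stays moved. The work goes in short steps, Python scripts to look and compute and a tool call to move; the robot and the scene stay as the last step left them, time stands still between calls to the robot, and variables do not carry over. Pictures are saved under pics/ and viewed, at most 10 in all, crops included, and the job is handed in when it is done.

Besides the shell and the picture viewer there is one more tool, called after "Request:" as name(argument=value, ...) on one line, values as JSON. play_rows: Moves the arm, as the interface text tells. Its arguments: {"type":"object","properties":{"increments":{"type":"array"}},"required":["increments"]}

```bash
mkdir -p pics; python3 - <<'E'
from station import state, vision, job
import cv2,numpy as np
for n in("side","top"):
    cv2.imwrite(f"pics/{n}0.png",vision.capture(n)); i=vision.camera_info(n); print(n,np.round(i["K"],1).tolist(),np.round(i["view"],4).tolist())
s=state();print(s["time"],s["tcp_pos"],s["eef_rot"],s["opening"],s["force"])
E
```

```text
side [[535.2, 0.0, 270.2], [0.0, 535.2, 221.2], [0.0, 0.0, 1.0]] [[0.8823, -0.4704, -0.0168, -0.4708], [-0.3168, -0.5671, -0.7603, 0.2418], [0.3481, 0.6761, -0.6494, 1.4266], [0.0, 0.0, 0.0, 1.0]]
top [[478.5, 0.0, 274.6], [0.0, 478.5, 209.0], [0.0, 0.0, 1.0]] [[0.0046, -0.9999, -0.0089, -0.0022], [-0.9974, -0.0039, -0.0725, 0.5553], [0.0725, 0.0092, -0.9973, 1.7265], [0.0, 0.0, 0.0, 1.0]]
0.1 [ 0.23000372 -0.5264099   0.23040559] [[ 9.16400011e-01  4.00263513e-01 -3.74760409e-04]
 [ 4.00263558e-01 -9.16398558e-01  1.66349119e-03]
 [ 3.22404930e-04 -1.67442628e-03 -9.99998546e-01]] 0.0853133454704226 [0.02237718 0.51728421 0.19556407]
```

View pics/side0.png

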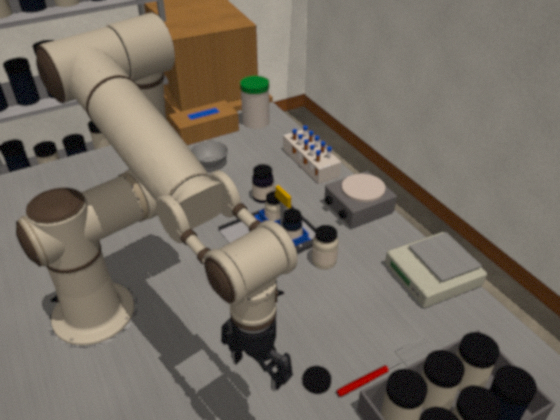

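View pics/top0.png

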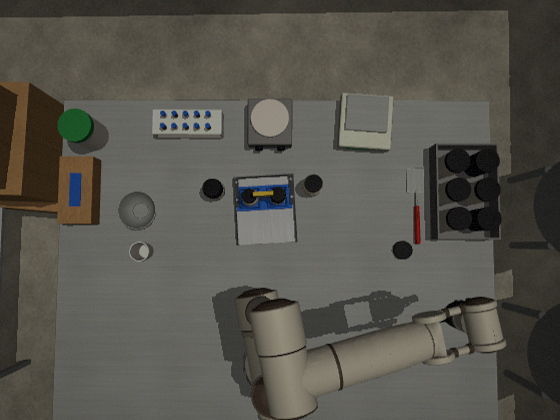

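The side view shows the yellow grip near (283,195) with the arm close below it. The top view shows the dock at about cols 234-296, rows 175-245, its open end facing down towards the robot, and the grip at about (262,194).

```bash
cat > h.py <<'E'
import cv2,numpy as np
from station import state, vision, job
def ray(n,uv):
    i=vision.camera_info(n);V=np.array(i["view"]);R=V[:3,:3]
    d=R.T@np.linalg.inv(i["K"])@[uv[0],uv[1],1]; return -R.T@V[:3,3],d/np.linalg.norm(d)
def plane(n,uv,z):
    c,d=ray(n,uv); return c+d*(z-c[2])/d[2]
def tri(a,b):
    A=0;B=0
    R=[ray("side",a),ray("top",b)]
    for c,d in R: P=np.eye(3)-np.outer(d,d);A=A+P;B=B+P@c
    p=np.linalg.solve(A,B); return p,[np.linalg.norm((np.eye(3)-np.outer(d,d))@(p-c)) for c,d in R]
def yellow(im,box):
    x0,y0,x1,y1=box;h=cv2.cvtColor(im,cv2.COLOR_BGR2HSV)
    m=cv2.inRange(h,(18,130,70),(35,255,255));k=np.zeros_like(m);k[y0:y1,x0:x1]=m[y0:y1,x0:x1]
    p=cv2.findNonZero(k); return k,p,cv2.minAreaRect(p)
E
python3 - <<'E'
from h import *
s=cv2.imread("pics/side0.png");t=cv2.imread("pics/top0.png")
for n,im,b in(("side",s,(240,160,330,260)),("top",t,(225,165,305,255))):
    k,p,r=yellow(im,b);print(n,len(p),p.reshape(-1,2).mean(0),r)
    print(cv2.boxPoints(r).round(1).tolist())
a=cv2.resize(s[150:270,215:345],None,fx=4,fy=4,interpolation=cv2.INTER_CUBIC)[:,:400+120]
b=cv2.resize(t[165:255,225:305],None,fx=5,fy=5,interpolation=cv2.INTER_CUBIC)
cv2.imwrite("pics/cs.png",a);cv2.imwrite("pics/ct.png",b)
E
```

```text
side 222 [282.95945946 196.21621622] ((283.2500305175781, 196.75003051757812), (25.45584487915039, 10.60660171508789), 45.0)
[[270.5, 191.5], [278.0, 184.0], [296.0, 202.0], [288.5, 209.5]]
top 84 [262.60714286 193.13095238] ((262.52154541015625, 192.88771057128906), (4.714951992034912, 19.248096466064453), 86.8201675415039)
[[252.8000030517578, 191.10000610351562], [272.0, 190.0], [272.29998779296875, 194.6999969482422], [253.0, 195.8000030517578]]
```

View pics/cs.png

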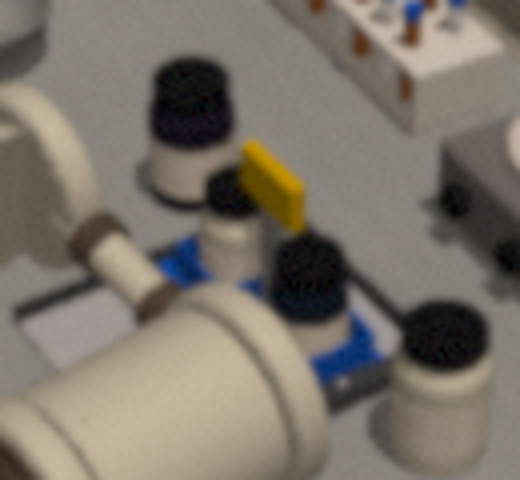

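View pics/ct.png

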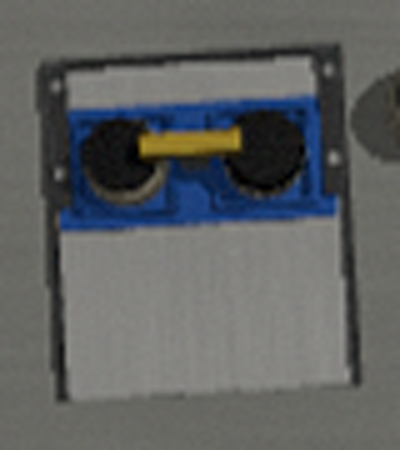

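```bash
python3 - <<'E'
from h import *
t=cv2.imread("pics/top0.png")
p,e=tri((283.1,196.5),(262.55,192.95));print("grip",p.round(4),np.round(e,4))
for n,a,b in(("end far/left top",(275.8,184.8),(253,191.8)),("right top",(291.2,198.5),(273,191))):
    q,e=tri(a,b);print(n,q.round(4),np.round(e,4))
print("plane",plane("top",(262.55,192.95),.136).round(4))
h=cv2.cvtColor(t,cv2.COLOR_BGR2HSV);m=cv2.inRange(h,(105,140,50),(130,255,255));k=np.zeros_like(m);k[165:255,225:305]=m[165:255,225:305]
r=cv2.minAreaRect(cv2.findNonZero(k));print(r);B=cv2.boxPoints(r);P=np.array([plane("top",c,.010) for c in B]);print(P.round(4).tolist(),P.mean(0).round(4))
# dark frame edges: corners of the dock on z=.018
g={"FL":(237.0,244.8),"FR":(296.6,241.5),"BL":(232.8,177.8),"BR":(293.6,174)}
for kx,v in g.items(): print(kx,plane("top",v,.018).round(4))
Q={k:plane("top",v,.018) for k,v in g.items()}
for a,b in(("FL","BL"),("FR","BR")): d=Q[b]-Q[a];print("yaw",np.degrees(np.arctan2(d[1],d[0])))
for a,b in(("FR","FL"),("BR","BL")): d=Q[b]-Q[a];print("yaw",np.degrees(np.arctan2(-d[0],d[1])))
# blue front edge line fit
pts=[]
for c in range(242,290):
    rr=np.where(k[:,c])[0]; pts.append((c,rr.max()+.5))
vx,vy,_,_=cv2.fitLine(np.float32(pts),cv2.DIST_HUBER,0,.01,.01).ravel();print("front edge yaw",np.degrees(np.arctan2(-vy,vx)))
s=state();R=np.array(s["eef_rot"]);print(s["joint_positions"],np.degrees(np.arctan2(R[1,0],R[0,0])))
E
```

```text
grip [0.6017 0.041  0.1325] [0.0006 0.0006]
end far/left top [0.5997 0.074  0.1552] [0.0043 0.0043]
right top [0.6075 0.0047 0.1475] [0.0001 0.0001]
plane [0.6019 0.0406 0.136 ]
((263.4327392578125, 197.35690307617188), (23.547531127929688, 54.259151458740234), 86.633544921875)
[[0.6362, 0.1443, 0.01], [0.6487, -0.0553, 0.01], [0.5619, -0.0606, 0.01], [0.5494, 0.1383, 0.01]] [0.5991 0.0416 0.01  ]
FL [0.4245 0.1364 0.018 ]
FR [ 0.4375 -0.0803  0.018 ]
BL [0.67   0.1544 0.018 ]
BR [ 0.6848 -0.0689  0.018 ]
yaw 4.187180137487101
yaw 2.6214112406294734
yaw 3.422195395608
yaw 3.7930030447083594
front edge yaw 3.7845511
[-1.36910895e+00  1.59012596e-01  1.59809600e+00 -3.45152753e-05
  1.38618891e+00 -2.10110982e-01] 23.594657111236934
```

```bash
cat >> h.py <<'E'
from scipy.spatial.transform import Rotation as Ro
def rows(target,yaw,n,grip):
    s=state();R=np.array(s["eef_rot"]);p=np.array(s["tcp_pos"])
    y=np.radians(yaw);T=np.array([[np.cos(y),np.sin(y),0],[np.sin(y),-np.cos(y),0],[0,0,-1]])
    w=Ro.from_matrix(R.T@T).as_rotvec()/n; d=(np.array(target)-p)/n
    for i in range(n):
        Ri=R@Ro.from_rotvec(w*i).as_matrix()
        print(np.r_[np.degrees(w)/5,Ri.T@d/.05,grip].round(3).tolist(),end=",\n")
E
python3 -c "
from h import *
rows((.6025,.033,.26),93.6,16,1)"
```

```text
[-0.001, -0.001, -0.875, 0.707, -0.454, -0.036, 1.0],
[-0.001, -0.001, -0.875, 0.739, -0.399, -0.036, 1.0],
[-0.001, -0.001, -0.875, 0.768, -0.342, -0.036, 1.0],
[-0.001, -0.001, -0.875, 0.791, -0.282, -0.036, 1.0],
[-0.001, -0.001, -0.875, 0.811, -0.221, -0.036, 1.0],
[-0.001, -0.001, -0.875, 0.825, -0.158, -0.036, 1.0],
[-0.001, -0.001, -0.875, 0.835, -0.095, -0.037, 1.0],
[-0.001, -0.001, -0.875, 0.84, -0.031, -0.037, 1.0],
[-0.001, -0.001, -0.875, 0.839, 0.033, -0.037, 1.0],
[-0.001, -0.001, -0.875, 0.834, 0.097, -0.037, 1.0],
[-0.001, -0.001, -0.875, 0.825, 0.16, -0.037, 1.0],
[-0.001, -0.001, -0.875, 0.81, 0.223, -0.037, 1.0],
[-0.001, -0.001, -0.875, 0.791, 0.284, -0.037, 1.0],
[-0.001, -0.001, -0.875, 0.767, 0.343, -0.037, 1.0],
[-0.001, -0.001, -0.875, 0.738, 0.401, -0.037, 1.0],
[-0.001, -0.001, -0.875, 0.706, 0.456, -0.037, 1.0],
```

Request:
play_rows(increments=[[[0,0,-0.875,0.71,-0.45,-0.04,1],[0,0,-0.875,0.74,-0.4,-0.04,1],[0,0,-0.875,0.77,-0.34,-0.04,1],[0,0,-0.875,0.79,-0.28,-0.04,1],[0,0,-0.875,0.81,-0.22,-0.04,1],[0,0,-0.875,0.83,-0.16,-0.04,1],[0,0,-0.875,0.84,-0.1,-0.04,1],[0,0,-0.875,0.84,-0.03,-0.04,1]]])

```text
time: 0.9
tcp_pos: [0.4174, -0.2451, 0.247]
eef_rot: [[0.519, 0.855, -0.0], [0.855, -0.519, 0.0], [0.0, -0.0, -1.0]]
force: [1.3, -0.8, -0.7]
opening: 0.0854
gripper_force: 0.0
```

Request:
play_rows(increments=[[[0,0,-0.875,0.84,0.03,-0.04,1],[0,0,-0.875,0.83,0.1,-0.04,1],[0,0,-0.875,0.82,0.16,-0.04,1],[0,0,-0.875,0.81,0.22,-0.04,1],[0,0,-0.875,0.79,0.28,-0.04,1],[0,0,-0.875,0.77,0.34,-0.04,1],[0,0,-0.875,0.74,0.4,-0.04,1],[0,0,0,0,0,0,1]]])

```text
time: 1.7
tcp_pos: [0.5806, 0.0019, 0.2608]
eef_rot: [[0.007, 1.0, 0.0], [1.0, -0.007, 0.002], [0.002, 0.0, -1.0]]
force: [-1.9, -0.5, -0.6]
opening: 0.0857
gripper_force: 0.0
```

```bash
python3 - <<'E'
from h import *
im=vision.capture("side");cv2.imwrite("pics/side1.png",im)
a=cv2.resize(im[110:270,205:345],None,fx=4,fy=4,interpolation=cv2.INTER_CUBIC)[:600];cv2.imwrite("pics/cs1.png",a)
s=state();print(s["time"],s["tcp_pos"],s["eef_rot"])
rows((.6025,.033,.2),93.6,4,1)
E
```

```text
1.75 [ 5.79623976e-01 -1.29137523e-04  2.60594181e-01] [[ 9.97601585e-03  9.99949647e-01 -1.08756328e-03]
 [ 9.99950185e-01 -9.97565574e-03  3.36037399e-04]
 [ 3.25171321e-04 -1.09086142e-03 -9.99999352e-01]]
[-0.003, -0.001, -0.209, 0.167, 0.113, 0.303, 1.0],
[-0.003, -0.001, -0.209, 0.165, 0.116, 0.303, 1.0],
[-0.003, -0.001, -0.209, 0.163, 0.119, 0.303, 1.0],
[-0.003, -0.001, -0.209, 0.16, 0.122, 0.303, 1.0],
```

View pics/cs1.png

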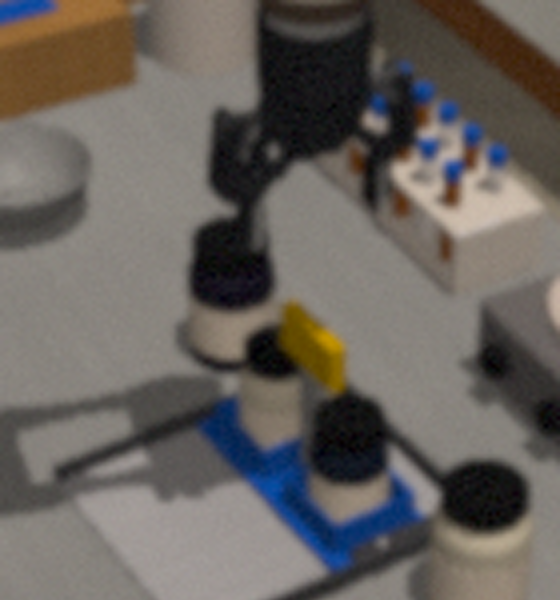

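The side crop shows the gripper up and left of the grip, open and clear of it. The grip runs from about (290,303) to (340,390) in the crop, and the dark jar is on the robot's right. Next I centre over it and go down.

Request:
play_rows(increments=[[[0,0,-0.21,0.16,0.12,0.3,1],[0,0,-0.21,0.16,0.12,0.3,1],[0,0,-0.21,0.16,0.12,0.3,1],[0,0,-0.21,0.16,0.12,0.3,1],[0,0,0,0,0,0,1],[0,0,0,0,0,0,1],[0,0,0,0,0,0,1],[0,0,0,0,0,0,1]]])

```text
time: 2.55
tcp_pos: [0.6033, 0.0298, 0.2024]
eef_rot: [[-0.059, 0.998, 0.002], [0.998, 0.059, -0.0], [-0.0, 0.002, -1.0]]
force: [0.4, -0.4, -0.7]
opening: 0.0853
gripper_force: 0.0
```

```bash
python3 - <<'E'
from h import *
im=vision.capture("side");cv2.imwrite("pics/side2.png",im)
t=vision.capture("top");cv2.imwrite("pics/top2.png",t)
a=cv2.resize(im[110:270,205:345],None,fx=3,fy=3,interpolation=cv2.INTER_CUBIC)
b=cv2.resize(t[165:255,225:305],None,fx=4,fy=4,interpolation=cv2.INTER_CUBIC)
c=np.zeros((480,740,3),np.uint8);c[:,:420]=a;c[:360,420:]=b;cv2.imwrite("pics/c2.png",c)
s=state();print(s["time"],s["tcp_pos"])
rows((.6025,.033,.119),93.6,6,1)
E
```

```text
2.65 [0.60314772 0.02978718 0.20216618]
[0.003, 0.001, -0.007, 0.011, -0.002, 0.277, 1.0],
[0.003, 0.001, -0.007, 0.011, -0.002, 0.277, 1.0],
[0.003, 0.001, -0.007, 0.011, -0.002, 0.277, 1.0],
[0.003, 0.001, -0.007, 0.011, -0.002, 0.277, 1.0],
[0.003, 0.001, -0.007, 0.011, -0.002, 0.277, 1.0],
[0.003, 0.001, -0.007, 0.011, -0.002, 0.277, 1.0],
```

View pics/c2.png

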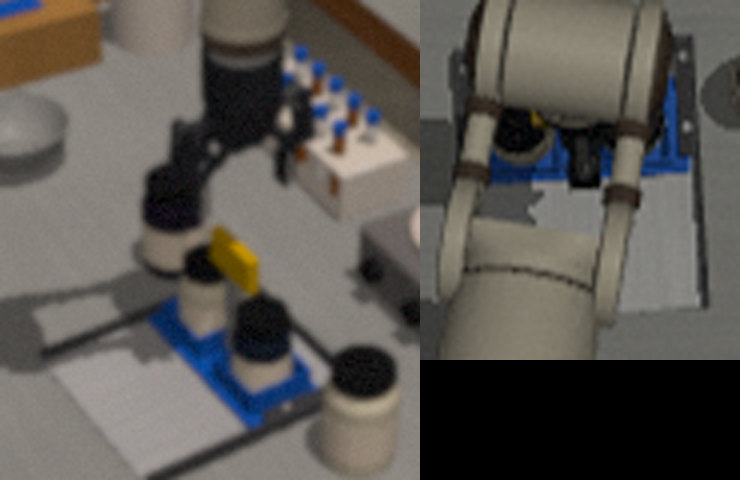

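The side crop has the open fingers at about (185,150) and (285,160), straddling above the grip at (235,260). In the top view the arm now covers the grip. Aligned, so I go down and close.

Request:
play_rows(increments=[[[0,0,0,0.02,0,0.28,1],[0,0,0,0.01,0,0.28,1],[0,0,0,0.01,0,0.28,1],[0,0,0,0.01,0,0.28,1],[0,0,0,0.01,0,0.28,1],[0,0,0,0.01,0,0.28,1],[0,0,0,0,0,0,1],[0,0,0,0,0,0,1]]])

```text
time: 3.45
tcp_pos: [0.6025, 0.0336, 0.117]
eef_rot: [[-0.06, 0.998, -0.001], [0.998, 0.06, 0.0], [0.0, -0.001, -1.0]]
force: [0.5, -0.7, -0.1]
opening: 0.0854
gripper_force: 0.0
```

```bash
python3 - <<'E'
from h import *
im=vision.capture("side")
a=cv2.resize(im[130:250,225:335],None,fx=5,fy=5,interpolation=cv2.INTER_CUBIC);cv2.imwrite("pics/c3.png",a)
s=state();print(s["time"],s["tcp_pos"],s["force"])
E
```

```text
3.5 [0.60303812 0.03354796 0.11779764] [-1.13489566 -0.4784423  -0.13008255]
```

View pics/c3.png

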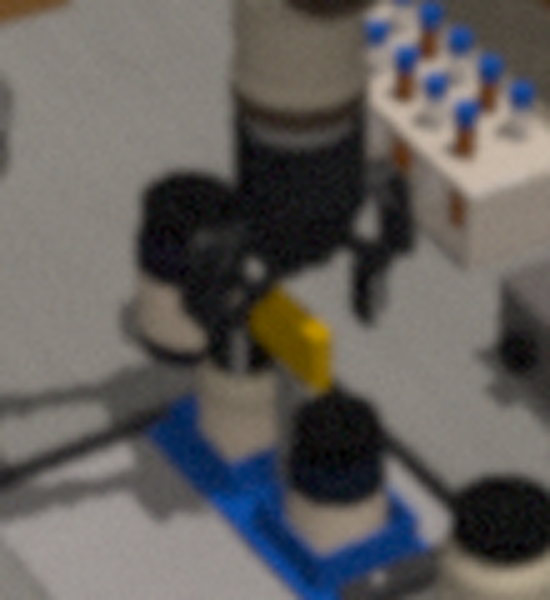

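The crop shows the yellow grip at (290,340) between the two open fingers at (230,340) and (375,290). Nothing is touching, so I close.

Request:
play_rows(increments=[[[0,0,0,0,0,0,-1],[0,0,0,0,0,0,-1],[0,0,0,0,0,0,-1],[0,0,0,0,0,0,-1],[0,0,0,0,0,0,-1],[0,0,0,0,0,0,-1],[0,0,0,0,0,0,-1],[0,0,0,0,0,0,-1]]])

```text
time: 4.3
tcp_pos: [0.6023, 0.0336, 0.1174]
eef_rot: [[-0.06, 0.998, -0.001], [0.998, 0.06, -0.0], [0.0, -0.001, -1.0]]
force: [-3.6, -1.1, 1.9]
opening: 0.0135
gripper_force: 59.9
```

Request:
play_rows(increments=[[[0,0,0,0,-0.05,0,-1],[0,0,0,0,-0.1,0,-1],[0,0,0,0,-0.15,0,-1],[0,0,0,0,-0.15,0,-1],[0,0,0,0,-0.15,0,-1],[0,0,0,0,-0.15,0,-1],[0,0,0,0,-0.1,0,-1],[0,0,0,0,-0.1,0,-1]]])

```text
time: 5.1
tcp_pos: [0.5549, 0.0308, 0.1175]
eef_rot: [[-0.06, 0.998, 0.001], [0.998, 0.06, 0.0], [-0.0, 0.001, -1.0]]
force: [2.4, 0.1, -3.9]
opening: 0.0133
gripper_force: 59.8
```

Small forces and no binding; I carry on.

Request:
play_rows(increments=[[[0,0,0,0,-0.1,0,-1],[0,0,0,0,-0.15,0,-1],[0,0,0,0,-0.2,0,-1],[0,0,0,0,-0.2,0,-1],[0,0,0,0,-0.2,0,-1],[0,0,0,0,-0.15,0,-1],[0,0,0,0,-0.05,0,-1],[0,0,0,0,0,0,-1]]])

```text
time: 5.9
tcp_pos: [0.5018, 0.0276, 0.1173]
eef_rot: [[-0.06, 0.998, -0.002], [0.998, 0.06, -0.0], [0.0, -0.002, -1.0]]
force: [-1.5, 0.1, 4.2]
opening: 0.0132
gripper_force: 61.4
```

```bash
python3 - <<'E'
from h import *
im=vision.capture("side");t=vision.capture("top")
a=cv2.resize(im[130:290,195:335],None,fx=3,fy=3,interpolation=cv2.INTER_CUBIC)
b=cv2.resize(t[165:255,225:305],None,fx=4,fy=4,interpolation=cv2.INTER_CUBIC)
c=np.zeros((480,740,3),np.uint8);c[:,:420]=a;c[:360,420:]=b;cv2.imwrite("pics/c4.png",c)
s=state();print(s["time"],s["tcp_pos"],s["force"])
E
```

```text
6.0 [0.50196895 0.02763794 0.11737891] [-3.21136887 -0.4071691   6.20981853]
```

View pics/c4.png

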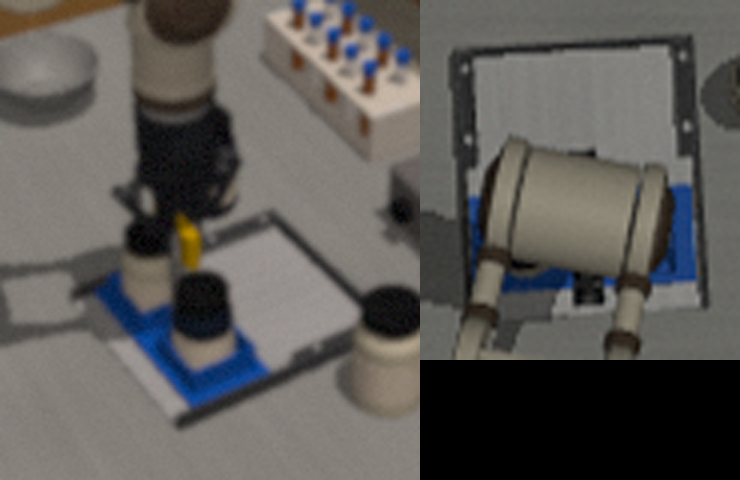

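The carrier's back edge (top crop row ~185) is well ahead of the lip ends (row ~157), about 25 mm clear, with both jars upright. Now I lift it 116 mm.

Request:
play_rows(increments=[[[0,0,0,0,0,-0.04,-1],[0,0,0,0,0,-0.06,-1],[0,0,0,0,0,-0.1,-1],[0,0,0,0,0,-0.15,-1],[0,0,0,0,0,-0.15,-1],[0,0,0,0,0,-0.15,-1],[0,0,0,0,0,-0.1,-1],[0,0,0,0,0,-0.05,-1]]])

```text
time: 6.8
tcp_pos: [0.5032, 0.0276, 0.1583]
eef_rot: [[-0.06, 0.998, 0.001], [0.998, 0.06, -0.0], [-0.0, 0.001, -1.0]]
force: [0.1, 0.8, -6.9]
opening: 0.0134
gripper_force: 59.7
```

Request:
play_rows(increments=[[[0,0,0,0,0,-0.1,-1],[0,0,0,0,0,-0.2,-1],[0,0,0,0,0,-0.25,-1],[0,0,0,0,0,-0.3,-1],[0,0,0,0,0,-0.3,-1],[0,0,0,0,0,-0.2,-1],[0,0,0,0,0,-0.1,-1],[0,0,0,0,0,-0.05,-1]]])

```text
time: 7.6
tcp_pos: [0.5029, 0.0276, 0.2329]
eef_rot: [[-0.06, 0.998, 0.001], [0.998, 0.06, -0.0], [-0.0, 0.001, -1.0]]
force: [0.4, -0.3, -7.4]
opening: 0.0132
gripper_force: 59.7
```

Request:
play_rows(increments=[[[0,0,0,0,0,0,-1],[0,0,0,0,0,0,-1],[0,0,0,0,0,0,-1],[0,0,0,0,0,0,-1],[0,0,0,0,0,0,-1],[0,0,0,0,0,0,-1],[0,0,0,0,0,0,-1],[0,0,0,0,0,0,-1]]])

```text
time: 8.4
tcp_pos: [0.5028, 0.0276, 0.2323]
eef_rot: [[-0.06, 0.998, 0.0], [0.998, 0.06, -0.0], [-0.0, 0.0, -1.0]]
force: [0.6, 0.3, -7.8]
opening: 0.0132
gripper_force: 59.7
```

```bash
python3 - <<'E'
from h import *
im=vision.capture("side");t=vision.capture("top")
a=cv2.resize(im[110:310,165:365],None,fx=2.4,fy=2.4,interpolation=cv2.INTER_CUBIC)
b=cv2.resize(t[155:275,215:315],None,fx=3,fy=3,interpolation=cv2.INTER_CUBIC)
c=np.zeros((480,780,3),np.uint8);c[:,:480]=a;c[:360,480:]=b;cv2.imwrite("pics/c5.png",c)
s=state();print(s["time"],s["tcp_pos"],s["force"],s["torque"],abs(s["joint_velocities"]).max())
E
```

```text
8.5 [0.50277754 0.02764276 0.23231222] [-0.44069218 -0.54619314 -6.97710184] [-0.01990415 -0.03031136 -0.00216924] 0.0009961731084908016
```

View pics/c5.png

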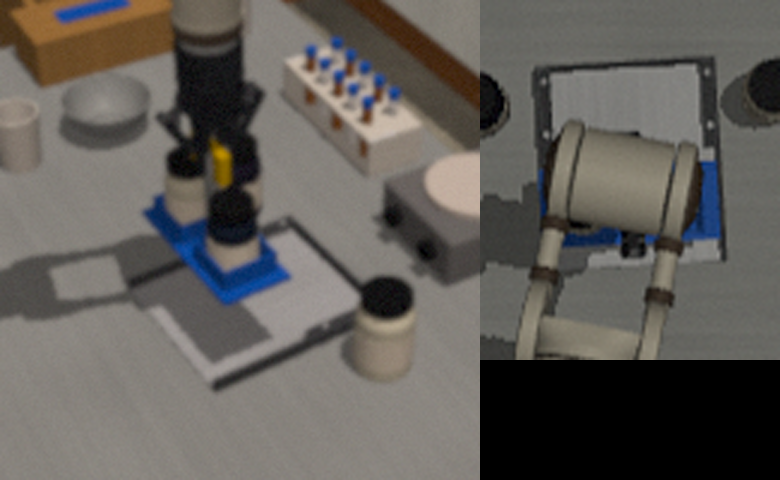

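The carrier hangs in the air with both jars seated. Its front edge, (145,212)–(230,300), is about parallel to the dock's edge below, and the arm is still with a 7 N load. Underside height works out at about 0.119 m.

```bash
python3 -c "
from station import job
print(job.close_job())"
```

```text
the job is handed in; nothing more can be done
None
```

I drew the carrier out of the dock by its yellow grip, lifted it straight up and handed the job in after 8.5 s, with both jars in it, level and steady, its underside about 12 cm above the table.

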